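# Hold a spread retaining ring at the groove of a banding-wheel spindle

## Task

The retaining ring for this potter's wheel is already hooked on the nose of the bent circlip pliers on the wooden tool rest. Take the pliers by their handles, squeeze them right home so the ring spreads, and slide the ring level down over the bare spindle, without forcing it, until it lies in the groove on top of the brass washer. Finish holding it there, pliers still squeezed home and the ring level, spread and just resting, not pressed hard; do not let go, and leave the other things where they are.

Things in the scene. Friction and masses are not known exactly. Their poses are not given: they have to be found in the camera images.
- pliers: 90-degree bent-nose circlip pliers, 100 to 220 g, lying flat on the tool rest, held by nothing. Origin: middle of the pivot rivet at mid-height, 40 mm above the table at the start; x level towards the nose, z up. Jaws run forward, their thin tips bend down at x = 53 to 55 mm and carry the ring, level, 20 mm below the origin (x 50 to 91 mm). The ring stays on the tips
- pliers_grip (a point): place to hold the pliers: midway between the handles, 48 mm behind the pivot, at mid-height; axes as the pliers. The handles (black sleeves) run from 24 to 92 mm behind the pivot, 12 mm high; over their outsides they measure here 45 mm relaxed and 30 mm squeezed home, when the outer faces are flat and parallel to x
- pliers_left (a joint): how far the handles are squeezed (rad, turn of each half): 0 relaxed, 0.157 home against the pliers' stop (to 0.165 gripped hard). Sprung: at the grip place 3 N on each handle starts it, 8 N brings it home; grip with 20 to 40 N. Let go, it springs back and the ring closes. Ring opening: 28 mm across relaxed, 30 mm (spindle size) at 0.053, 33.5 mm at home
- ring_centre (a point): centre of the spread ring's opening at mid-thickness, moving with the pliers: 70 mm in front of the pivot, 20 mm below it. x towards the nose, z square to the ring (up). The ring is dark spring steel, 3 mm thick, 4 mm wide in section, about 41 mm over its outside when spread, its gap and two lugs towards the pliers' pivot
- wheel_base: heavy cast-iron base of a potter's banding wheel, fixed. Round foot 160 mm across sloping up to a hub 62 mm across and 70 mm high; on it a brass washer 44 mm across, 3 mm thick; in the middle the bare upright steel spindle, 30 mm across. Origin: on its axis at table height; z up
- groove (a point): on the spindle's axis at the middle of the ring groove, 76 mm above the table. The groove is 6 mm wide (73 to 79 mm high), 1.2 mm deep, and starts right on top of the washer (73 mm), so a ring lying on the washer is in the groove, its mid-thickness 1.5 mm below this point
- spindle_top (a point): centre of the spindle's flat top end, 100 mm above the table; its last 6 mm taper from 30 to 22 mm across
- tool_rest: low wooden tool rest, fixed: board 46 mm wide, 10 mm thick, with two cross cleats 34 mm high, one under the pliers' pivot (46 mm wide), one 86 mm behind it under the handle ends (82 mm wide). Between them the handles are free underneath. Origin: under the pivot at table height; x towards the nose
- plastic_bowl: large pale plastic bowl, 170 mm across, 75 mm high; bystander. Origin: centre of its underside
- bisque_cup: unglazed clay cup, 76 mm across, 75 mm high; bystander. Origin: centre of its underside
- grease_tin: low round tin, 60 mm across, 45 mm high; bystander. Origin: centre of its underside
- screwdriver: screwdriver, 200 mm, lying along its x axis; bystander. Origin: on its underside, near its middle
- spanner: open spanner, 170 mm, lying along its x axis; bystander. Origin: on its underside, near its middle
- glaze_brush: brush, 200 mm, lying along its x axis; bystander. Origin: on its underside, near its middle
- clay_rib: flat wooden potter's rib, 45 by 95 by 6 mm, lying; bystander. Origin: centre of its underside
Mind the look-alikes: they are no part of the job. Of the things like the pliers, leave any that is red; of the rest the smaller one is meant.

How it is judged:
By the outcome, as a careful person would: the job done as asked, in the order asked, and still so for the second after the job is handed in, while the arm keeps its last pose, push and grip.
It also fails if it takes over 48 s, if anything falls off the work surface, if the arm or the gripper's body presses on something with over 40 N, if the wrist force passes 120 N, or if a joint passes its speed limit or range.

## Robot

A 6-joint arm with a two-finger parallel gripper is mounted at the origin on the work surface. World frame = base frame: x ahead of the robot, y to its left, z up, the work surface at z = 0. Lengths are in m, angles in rad, forces in N, time in s.
With the tool pointing down it reaches from about 0.3 to 0.875 m from the base axis. Payload 6.4 kg.
Tool frame: the origin (TCP) lies midway between the tips of the shut fingers; the grasp point (between the pads) lies 19 mm behind it; z points along the fingers, y is the direction in which the jaws open and shut (so a half turn about z gives the same grasp; the last joint's range is limited). The gripper opens to 88 mm and grips with 3 to 60 N. Pads are 18 mm wide; open, the fingers measure 123 mm over their backs; the gripper's body (75 mm by 187 mm) begins 45 mm behind the grasp point.
Start: joints at [1.054, 0.181, 1.607, -0, 1.354, -0.206], TCP at [0.176, 0.547, 0.239] pointing down, gripper open.
Joint ranges: [-2.99, 2.99], [-0.89, 2.07], [0.3, 2.58], [-1.14, 4.28], [0, 2.63], [-3.12, 3.12]. Speed limits (rad/s): [2.57, 2.57, 3.01, 3.14, 3.14, 3.14].

## Interface

Orientations are given as a unit quaternion [x, y, z, w].
In Python, from rig import monitor, cams, hand_in gives the robot as it stands.
- The arm moves only by the tool arm_command, never from a script. Its arguments are lists of equal length, an entry for each row: "slide": the shift along the tool's x, y, z in m, a list of three; "roll": the turn about the tool's z in rad. A call has 1 to 5 rows; each row shifts and turns the pose as measured when the row begins, along the tool's axes as they then stand; what a row does not reach is not made up. A row lasts 1/8 s, in which the tool goes at most 62.5 mm and 10.7 degrees, less where a joint would pass 70% of its speed; a pose out of reach is approached as far as the arm can. A call with a gripper value outside its range is refused whole. "hand" is the closure, from -1 (fully open) to 1 (shut), set as the call begins (left out, the last holds). The fingers move at their own pace and stop on an object; "squeeze" is the grip in N (left out, the last holds). Time passes only in rows, so rows that do not move let the fingers close. It gives the time, the measured TCP pose, the force and the opening at its end, in the units of the state.
- monitor.read_state(): the state, without advancing time (a new reading comes with each control period).
- cams.camera(name): name is "side" or "top" or "wrist"; returns the picture (480x640x3 uint8, red, green, blue); there is no depth.
- cams.camera_params(name): a dict with "fx", "fy", "cx", "cy" (pixels), "k1" (the pictures are not rectified: a ray, as slopes to the right and down, at radius r is drawn at 1 + k1 r^2 times it, then the intrinsics apply), "position" and "rotation" of the camera in the world; the wrist camera has in their place "T_tool_cam" (4x4, takes a point from camera to tool coordinates, whose origin is the TCP and whose axes are the flange's). Camera axes: x right, y up, looking along -z (the intrinsics and any distortion apply to the point x, -y, -z); pixel columns grow to the right and rows downward; lengths in m; the calibration is good to about 2 mm. A picture is of the moment at which its call begins: read the wrist's pose just before it. camera_params takes no time and is no camera call.
- hand_in(): hands the job in, once; it reports no verdict.
The state is a dict: "time_s": time; "joint_positions": joint angles; "qvel": joint speeds; "joint_efforts": joint torques, N m; "tool_pos": TCP position; "tcp_rot": TCP orientation; "force": force on the tool from outside, world axes, zero at the start; "moment": the same for the moment, N m; "gripper_width": opening from 0.0 (shut) to 1.0 (fully open).
Only numpy, scipy, OpenCV 4.12 (cv2) and the standard library are available. Lean on these libraries where they do the work, as an engineer would, in place of code of your own. Each camera call takes 0.05 s, during which the arm holds its last target. There are 200 camera calls.

## Working session

There is one attempt and no reset: what is moved stays moved. The work goes in short steps, Python scripts to look and compute and a tool call to move; the robot and the scene stay as the last step left them, time stands still between calls to the robot, and variables do not carry over. Pictures are saved under pics/ and viewed, about 8 in all and at most 12, crops included, and the job is handed in when it is done.

Besides the shell and the picture viewer there is one more tool, called after "Emit:" by a JSON object that holds its "op" and its "data". arm_command: Moves the arm, as the interface text tells. Its arguments: {"type":"object","properties":{"slide":{"type":"array","items":{"type":"array","items":{"type":"number"}}},"roll":{"type":"array","items":{"type":"number"}},"hand":{"type":"number"},"squeeze":{"type":"number"}},"required":["slide","roll"]}

```bash
mkdir -p pics && cat > h.py <<'E'
import numpy as np, cv2
from scipy.spatial.transform import Rotation as R
from rig import monitor, cams, hand_in
def pose():
    s=monitor.read_state(); T=np.eye(4); T[:3,:3]=R.from_quat(s["tcp_rot"]).as_matrix(); T[:3,3]=s["tool_pos"]; return T
def camT(name,Tt=None):
    p=cams.camera_params(name)
    if name=="wrist": return (pose() if Tt is None else Tt)@np.array(p["T_tool_cam"]),p
    T=np.eye(4); r=np.array(p["rotation"]); T[:3,:3]=r if r.shape==(3,3) else R.from_quat(r).as_matrix(); T[:3,3]=p["position"]; return T,p
def ray(name,u,v,Tt=None):
    T,p=camT(name,Tt); a=np.array([(u-p["cx"])/p["fx"],(v-p["cy"])/p["fy"]]); b=a.copy()
    for _ in range(20): b=a/(1+p["k1"]*(b@b))
    d=T[:3,:3]@np.array([b[0],-b[1],-1]); return T[:3,3],d
def at(name,u,v,z,Tt=None):
    o,d=ray(name,u,v,Tt); return o+d*(z-o[2])/d[2]
def proj(name,P,Tt=None):
    T,p=camT(name,Tt); q=np.linalg.inv(T)@np.append(P,1); a=np.array([q[0],-q[1]])/-q[2]; a=a*(1+p["k1"]*(a@a))
    return np.array([p["fx"]*a[0]+p["cx"],p["fy"]*a[1]+p["cy"]])
def snap(name,fn,crop=None,k=1):
    im=cams.camera(name)[:,:,::-1].copy(); cv2.imwrite("pics/raw_"+fn,im)
    if crop: x0,y0,x1,y1=crop; im=im[y0:y1,x0:x1]
    cv2.imwrite("pics/"+fn,cv2.resize(im,None,fx=k,fy=k,interpolation=cv2.INTER_CUBIC)); return im
E
python3 - <<'E'
from h import *
for n in("top","side"):
    snap(n,n+"1.png"); print(n,cams.camera_params(n))
print(cams.camera_params("wrist")); print(monitor.read_state())
E
```

```text
top {'fx': 607.8090579060585, 'fy': 607.8090579060585, 'cx': 323.242752875078, 'cy': 236.99682780632088, 'k1': 0.03760481760587869, 'position': array([ 0.29105596, -0.00914706,  1.37259678]), 'rotation': array([-0.05365903,  0.04990372,  0.7142396 , -0.69605468])}
side {'fx': 521.2660339291247, 'fy': 521.2660339291247, 'cx': 321.81874670630935, 'cy': 238.96402470734597, 'k1': -0.08877294708363673, 'position': array([-0.23331972, -0.72770192,  0.86850753]), 'rotation': array([ 0.41225348, -0.16376415, -0.35252895,  0.82398526])}
{'fx': 353.5028343308892, 'fy': 353.5028343308892, 'cx': 314.5621768388311, 'cy': 240.50800636184266, 'k1': -0.06444756255672397, 'T_tool_cam': array([[-1.80079983e-04,  9.66679266e-01,  2.55990554e-01,
         6.53960718e-02],
       [ 9.99999972e-01,  2.14190873e-04, -1.05370676e-04,
         7.04414199e-04],
       [-1.56690488e-04,  2.55990528e-01, -9.66679277e-01,
        -1.47107142e-01],
       [ 0.00000000e+00,  0.00000000e+00,  0.00000000e+00,
         1.00000000e+00]])}
{'time_s': 0.1, 'joint_positions': array([ 1.05370035e+00,  1.81450690e-01,  1.60787666e+00, -4.06504212e-06,
        1.35379444e+00, -2.06275426e-01]), 'qvel': array([ 2.36577249e-04, -2.13017999e-03, -1.11867658e-03,  5.10268733e-04,
       -9.73841269e-05, -6.03594633e-04]), 'joint_efforts': array([ 1.90184466e-03, -4.34815443e+01, -3.42699516e+01,  7.04474933e-02,
        3.39780876e-02, -6.97123528e-05]), 'tool_pos': array([0.17559341, 0.5470426 , 0.23792441]), 'tcp_rot': array([ 1.54784963e-01,  9.87947889e-01, -7.15805900e-04, -2.68688052e-04]), 'force': array([ 0.77682719, -0.63830405,  0.27842879]), 'moment': array([-0.00117665, -0.02822973, -0.00318335]), 'gripper_width': 0.9986881741281238}
```

View pics/top1.png

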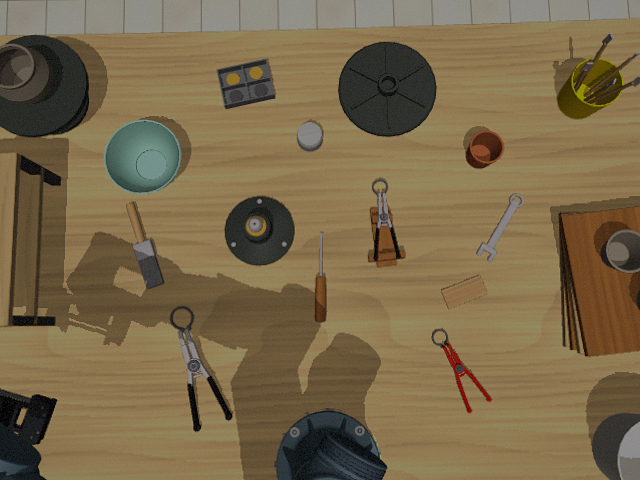

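View pics/side1.png

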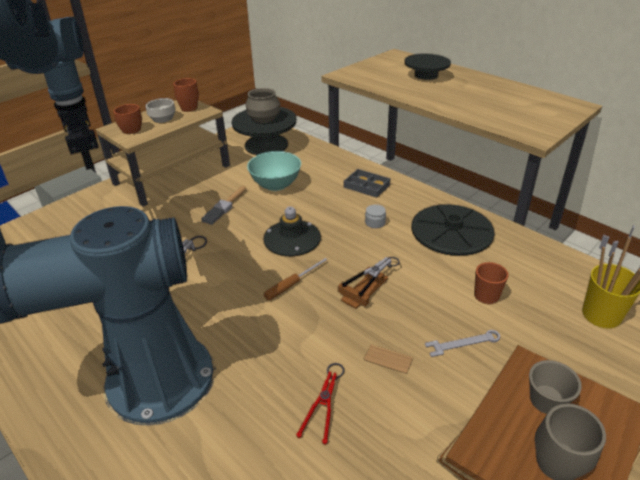

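The top view shows the right pliers on the tool rest at about (384,222), with the ring at (380,187). The wheel base is at (260,230), with the spindle top near (256,226). The red and the larger pliers are elsewhere and get left alone. Next I'll enlarge both areas.

```bash
python3 - <<'E'
import cv2,numpy as np
im=cv2.imread("pics/raw_top1.png"); 
f=lambda x0,y0,x1,y1,k:cv2.resize(im[y0:y1,x0:x1],None,fx=k,fy=k,interpolation=cv2.INTER_CUBIC)
cv2.imwrite("pics/c1.png",np.hstack([f(345,170,415,275,5),f(215,185,305,290,5)]))
E
```

```text
(no output)
```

View pics/c1.png

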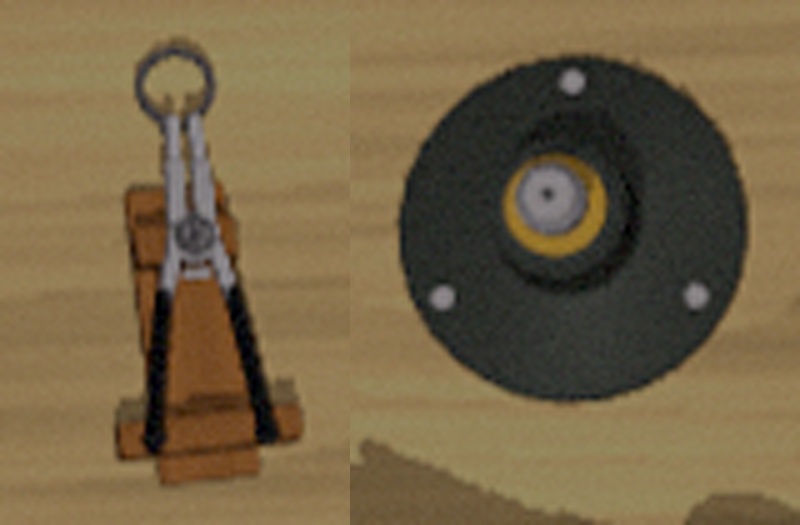

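```bash
python3 - <<'E'
from h import *
o=-.4
c=lambda x,y,x0,y0:(x0+(x/5)+o,y0+y/5+o)
P={n:at("top",*c(*a),z) for n,a,z in[("rivet",(195,236,345,170),.046),("ring",(175,83,345,170),.02),("hL",(155,443,345,170),.046),("hR",(267,437,345,170),.046),
("sp",(197,193,215,185),.1),("wash",(205,205,215,185),.073),("footL",(50,228,215,185),.008),("footR",(398,228,215,185),.008),("footT",(224,55,215,185),.008),("footB",(224,402,215,185),.008)]}
for k,v in P.items(): print(k,v.round(4),proj("side",v).round(1))
print("foot c",((P["footL"]+P["footR"]+P["footT"]+P["footB"])/4).round(4), "ring-rivet",np.linalg.norm((P["ring"]-P["rivet"])[:2]))
for a,b in[(P["ring"],P["rivet"]),(P["rivet"],(P["hL"]+P["hR"])/2)]: d=a-b;print(np.linalg.norm(d[:2]),np.degrees(np.arctan2(d[1],d[0])))
T=pose();print(T.round(3))
E
```

```text
rivet [ 0.5287 -0.1393  0.046 ] [374.6 268.7]
ring [ 0.6042 -0.1356  0.02  ] [392.2 261.6]
hL [ 0.437  -0.1182  0.046 ] [342.5 283.4]
hR [ 0.4384 -0.1673  0.046 ] [358.8 293. ]
sp [0.5125 0.1415 0.1   ] [289.2 208.8]
wash [0.5118 0.1413 0.073 ] [289.7 217.4]
footL [0.5141 0.2194 0.008 ] [272.9 225.2]
footR [0.51   0.0612 0.008 ] [311.2 249.5]
footT [0.5924 0.1395 0.008 ] [312.3 224.4]
footB [0.4326 0.1411 0.008 ] [269.4 250. ]
foot c [0.5123 0.1403 0.008 ] ring-rivet 0.07564144658484122
0.07564144658484122 2.843409840884779
0.09106111296693756 2.1320913148606335
[[-0.952  0.306 -0.001  0.176]
 [ 0.306  0.952 -0.001  0.547]
 [ 0.    -0.001 -1.     0.238]
 [ 0.     0.     0.     1.   ]]
```

Checks pass: the ring lies 75 mm from the rivet, with a relaxed ring expected at 70–75 mm. The three estimates of the spindle axis agree within about 1 mm, and the foot measures 158–160 mm. The pliers' yaw is about 2.5°. Next I'll plan the approach.

```bash
cat >> h.py <<'E'
def plan(tgt,yaw,maxs=.058,maxr=.18,n=5):
    "rows towards TCP target (world), tool-x yaw"
    T=pose(); p=T[:3,3].copy(); y=np.arctan2(T[1,0],T[0,0]); S=[];Q=[]
    dy=(yaw-y+np.pi)%(2*np.pi)-np.pi
    N=max(1,int(np.ceil(np.linalg.norm(tgt-p)/maxs)),int(np.ceil(abs(dy)/maxr)))
    for i in range(min(n,N)):
        d=(np.array(tgt)-p)/(N-i); e=dy/N
        S.append([round(float(v),4) for v in (np.cos(y)*d[0]+np.sin(y)*d[1], np.sin(y)*d[0]-np.cos(y)*d[1], -d[2])]); Q.append(round(-e,3)); p+=d; y+=e
    print("rows left",N,"yaw deg",round(np.degrees(np.arctan2(T[1,0],T[0,0])),2),"pos",T[:3,3].round(4)); print(S,Q)
def st():
    s=monitor.read_state(); print("t",s["time_s"],"F",s["force"].round(2),"w",round(s["gripper_width"]*88,2),"q",s["joint_positions"].round(2))
E
python3 -c "
from h import *
plan(np.array([.4807,-.1414,.2]),.0436)"
```

```text
rows left 16 yaw deg 162.19 pos [0.1756 0.547  0.2379]
[[-0.0313, -0.0351, 0.0024], [-0.0369, -0.0292, 0.0024], [-0.0414, -0.0223, 0.0024], [-0.0447, -0.0148, 0.0024], [-0.0466, -0.0068, 0.0024]] [np.float64(0.174), np.float64(0.174), np.float64(0.174), np.float64(0.174), np.float64(0.174)]
```

Emit:
{"op": "arm_command", "data": {"slide": [[-0.031, -0.035, 0.002], [-0.037, -0.029, 0.002], [-0.041, -0.022, 0.002], [-0.045, -0.015, 0.002], [-0.047, -0.007, 0.002]], "roll": [0.174, 0.174, 0.174, 0.174, 0.174], "hand": -1, "squeeze": 30}}

```text
time_s: 0.72
tool_pos: [0.2693, 0.3265, 0.2257]
tcp_rot: [0.566, 0.825, -0.002, -0.0]
force: [-0.0, -0.4, 0.7]
gripper_width: 1.0
```

```bash
python3 -c "
from h import *
plan(np.array([.4807,-.1414,.2]),.0436);st()"
```

```text
rows left 11 yaw deg 111.12 pos [0.2693 0.3265 0.2257]
[[-0.0466, 0.0026, 0.0023], [-0.0455, 0.0105, 0.0023], [-0.043, 0.0182, 0.0023], [-0.0392, 0.0253, 0.0023], [-0.0343, 0.0316, 0.0023]] [np.float64(0.172), np.float64(0.172), np.float64(0.172), np.float64(0.172), np.float64(0.172)]
t 0.725 F [-0.02 -0.42  0.71] w 87.98 q [ 0.6  -0.16  1.98 -0.    1.33  0.23]
```

Emit:
{"op": "arm_command", "data": {"slide": [[-0.047, 0.003, 0.002], [-0.045, 0.011, 0.002], [-0.043, 0.018, 0.002], [-0.039, 0.025, 0.002], [-0.034, 0.032, 0.002]], "roll": [0.174, 0.174, 0.174, 0.174, 0.174]}}

```text
time_s: 1.35
tool_pos: [0.3639, 0.1059, 0.2153]
tcp_rot: [0.868, 0.497, -0.002, 0.001]
force: [0.2, 1.0, 0.6]
gripper_width: 1.001
```

```bash
python3 -c "
from h import *
plan(np.array([.4807,-.1414,.18]),.0436)"
```

```text
rows left 6 yaw deg 59.65 pos [0.3639 0.1059 0.2153]
[[-0.0257, 0.0376, 0.0059], [-0.0192, 0.0414, 0.0059], [-0.012, 0.044, 0.0059], [-0.0046, 0.0453, 0.0059], [0.003, 0.0455, 0.0059]] [np.float64(0.166), np.float64(0.166), np.float64(0.166), np.float64(0.166), np.float64(0.166)]
```

Emit:
{"op": "arm_command", "data": {"slide": [[-0.026, 0.038, 0.006], [-0.019, 0.041, 0.006], [-0.012, 0.044, 0.006], [-0.005, 0.045, 0.006], [0.003, 0.045, 0.006]], "roll": [0.167, 0.167, 0.167, 0.167, 0.167]}}

```text
time_s: 1.98
tool_pos: [0.4592, -0.1088, 0.1846]
tcp_rot: [0.996, 0.088, -0.001, 0.001]
force: [0.1, -0.5, 0.3]
gripper_width: 1.0
```

```bash
python3 -c "
from h import *
plan(np.array([.4807,-.1414,.16]),.0436)"
```

```text
rows left 1 yaw deg 10.05 pos [ 0.4592 -0.1088  0.1846]
[[0.0155, 0.0359, 0.0246]] [np.float64(0.132)]
```

Emit:
{"op": "arm_command", "data": {"slide": [[0.015, 0.036, 0.015], [0.0, 0.0, 0.0], [0.0, 0.0, 0.0]], "roll": [0.133, 0, 0]}}

```text
time_s: 2.35
tool_pos: [0.4802, -0.1448, 0.1677]
tcp_rot: [1.0, 0.017, -0.002, 0.001]
force: [0.1, -1.2, -0.3]
gripper_width: 1.001
```

```bash
python3 - <<'E'
from h import *
T=pose();np.save("T1.npy",T);print(T.round(4)); st(); snap("wrist","w1.png")
a=.0436;ex=np.array([np.cos(a),np.sin(a),0])
rv=np.array([.5287,-.1393,.046])
for n,P in [("rivet",rv),("h",rv-.092*ex),("ring",rv+.072*ex-[0,0,.026])]: print(n,proj("wrist",P,T).round(1))
plan(np.array([.4807,-.1414,.16]),.0436)
E
```

```text
[[ 0.9994  0.034  -0.0035  0.4802]
 [ 0.034  -0.9994 -0.0012 -0.1448]
 [-0.0035  0.0011 -1.      0.1677]
 [ 0.      0.      0.      1.    ]]
t 2.35 F [ 0.13 -1.18 -0.27] w 88.12 q [-0.53  0.1   1.85 -0.    1.19  1.01]
rivet [310.1 170.2]
h [311.6 285. ]
ring [309.3  74.5]
rows left 1 yaw deg 1.96 pos [ 0.4801 -0.1447  0.1678]
[[0.0007, -0.0032, 0.0078]] [np.float64(-0.009)]
```

View pics/w1.png

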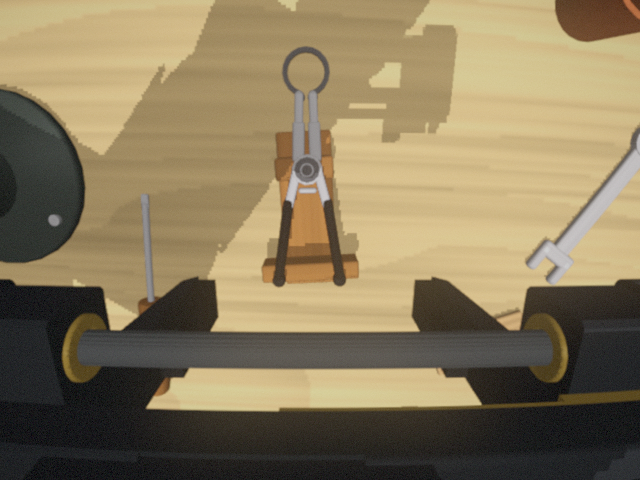

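The wrist view shows the rivet at (307,170), the handle ends at (279,281) and (340,281), and the ring centre at (306,71). The grasp area is free, and this sits about 2 mm in y from the top-camera estimate. Wrist measurements count for the grasp.

```bash
python3 - <<'E'
from h import *
T=np.load("T1.npy")
r=at("wrist",307,170,.046,T);h=at("wrist",309.5,281,.046,T);g=at("wrist",306,71,.02,T)
for n,P in[("r",r),("h",h),("g",g)]:print(n,P.round(4))
for a,b in[(g,r),(r,h),(g,h)]: d=a-b;print(np.linalg.norm(d[:2]).round(4),np.degrees(np.arctan2(d[1],d[0])).round(2))
a=.048;p=r-.048*np.array([np.cos(a),np.sin(a),0]);p[2]=.07;print(p)
plan(p,a)
E
```

```text
r [ 0.5288 -0.137   0.046 ]
h [ 0.4402 -0.1415  0.046 ]
g [ 0.6031 -0.1335  0.02  ]
0.0744 2.67
0.0887 2.94
0.1631 2.81
[ 0.48085862 -0.13925316  0.07      ]
rows left 2 yaw deg 1.96 pos [ 0.4801 -0.1447  0.1678]
[[0.0004, -0.0027, 0.0489], [0.0005, -0.0027, 0.0489]] [np.float64(-0.007), np.float64(-0.007)]
```

Emit:
{"op": "arm_command", "data": {"slide": [[0.001, -0.003, 0.033], [0.0, -0.002, 0.033], [0.0, 0.0, 0.033], [0.0, 0.0, 0.0]], "roll": [-0.007, -0.007, 0.0, 0.0]}}

```text
time_s: 2.9
tool_pos: [0.4812, -0.1361, 0.0699]
tcp_rot: [1.0, 0.029, 0.001, 0.002]
force: [-0.3, 1.2, 0.3]
gripper_width: 0.999
```

```bash
python3 - <<'E'
from h import *
T=pose();print(T.round(4))
plan(np.array([.4808,-.1392,.0215]),.049,.02)
E
```

```text
[[ 0.9983  0.0577  0.0015  0.4812]
 [ 0.0577 -0.9983 -0.0038 -0.1361]
 [ 0.0013  0.0039 -1.      0.0699]
 [ 0.      0.      0.      1.    ]]
rows left 3 yaw deg 3.31 pos [ 0.4812 -0.1361  0.0699]
[[-0.0002, 0.001, 0.0161], [-0.0002, 0.001, 0.0161], [-0.0002, 0.001, 0.0161]] [np.float64(0.003), np.float64(0.003), np.float64(0.003)]
```

Emit:
{"op": "arm_command", "data": {"slide": [[0.0, 0.001, 0.016], [0.0, 0.001, 0.016], [0.0, 0.001, 0.012], [0.0, 0.0, 0.004], [0.0, 0.0, 0.0]], "roll": [0.003, 0.003, 0.003, 0.0, 0.0]}}

```text
time_s: 3.52
tool_pos: [0.4839, -0.1399, 0.0225]
tcp_rot: [1.0, 0.025, 0.003, 0.003]
force: [0.6, 0.3, -0.5]
gripper_width: 1.0
```

```bash
python3 - <<'E'
from h import *
T=pose();print(T.round(4));st()
plan(np.array([.4808,-.1392,.0215]),.049,.02)
E
```

```text
[[ 0.9987  0.05    0.0066  0.4839]
 [ 0.0501 -0.9987 -0.0066 -0.1399]
 [ 0.0063  0.0069 -1.      0.0225]
 [ 0.      0.      0.      1.    ]]
t 3.525 F [ 0.57  0.3  -0.54] w 88.0 q [-0.52  0.34  1.92 -0.    0.87  1.01]
rows left 1 yaw deg 2.87 pos [ 0.4839 -0.1399  0.0225]
[[-0.003, -0.0009, 0.001]] [np.float64(0.001)]
```

Emit:
{"op": "arm_command", "data": {"slide": [[-0.003, -0.001, 0.001]], "roll": [0.0]}}

```text
time_s: 3.65
tool_pos: [0.4812, -0.1393, 0.0218]
tcp_rot: [1.0, 0.025, 0.004, 0.004]
force: [0.4, -0.4, 0.2]
gripper_width: 0.999
```

```bash
python3 - <<'E'
from h import *
T=pose();print(T.round(4));st()
E
```

```text
[[ 0.9987  0.05    0.0073  0.4812]
 [ 0.0501 -0.9987 -0.007  -0.1393]
 [ 0.0069  0.0074 -0.9999  0.0218]
 [ 0.      0.      0.      1.    ]]
t 3.65 F [ 0.35 -0.4   0.15] w 87.91 q [-0.52  0.33  1.93 -0.    0.87  1.01]
```

Emit:
{"op": "arm_command", "data": {"slide": [[0, 0, 0], [0, 0, 0], [0, 0, 0], [0, 0, 0]], "roll": [0, 0, 0, 0], "hand": 1, "squeeze": 35}}

```text
time_s: 4.15
tool_pos: [0.4815, -0.1396, 0.0226]
tcp_rot: [1.0, 0.025, 0.004, 0.004]
force: [-0.8, 0.5, 0.4]
gripper_width: 0.572
```

```bash
python3 - <<'E'
from h import *
T=pose();print(T.round(4));st()
E
```

```text
[[ 0.9987  0.05    0.0086  0.4815]
 [ 0.05   -0.9987 -0.0077 -0.1396]
 [ 0.0082  0.0081 -0.9999  0.0226]
 [ 0.      0.      0.      1.    ]]
t 4.15 F [-0.78  0.51  0.42] w 50.33 q [-0.52  0.33  1.93 -0.    0.87  1.01]
```

Emit:
{"op": "arm_command", "data": {"slide": [[0, 0, 0.001], [0, 0, 0], [0, 0, 0], [0, 0, 0]], "roll": [0, 0, 0, 0]}}

```text
time_s: 4.65
tool_pos: [0.4815, -0.1401, 0.0224]
tcp_rot: [1.0, 0.025, 0.004, 0.004]
force: [-1.0, -0.0, 0.8]
gripper_width: 0.319
```

```bash
python3 - <<'E'
from h import *
T=pose();print(T.round(4));st()
E
```

```text
[[ 0.9987  0.0505  0.0083  0.4815]
 [ 0.0506 -0.9987 -0.0086 -0.1401]
 [ 0.0079  0.009  -0.9999  0.0224]
 [ 0.      0.      0.      1.    ]]
t 4.65 F [-1.   -0.04  0.83] w 28.08 q [-0.52  0.33  1.93 -0.    0.87  1.01]
```

Emit:
{"op": "arm_command", "data": {"slide": [[0, 0, -0.002], [0, 0, -0.01], [0, 0, -0.025], [0, 0, -0.03], [0, 0, -0.02]], "roll": [0, 0, 0, 0, 0]}}

```text
time_s: 5.28
tool_pos: [0.4788, -0.1379, 0.1108]
tcp_rot: [1.0, 0.025, 0.002, 0.003]
force: [0.1, -0.5, -2.1]
gripper_width: 0.318
```

Emit:
{"op": "arm_command", "data": {"slide": [[0, 0, -0.03], [0, 0, -0.015], [0, 0, 0]], "roll": [0, 0, 0]}}

```text
time_s: 5.65
tool_pos: [0.4792, -0.1378, 0.1595]
tcp_rot: [1.0, 0.025, 0.003, 0.004]
force: [-0.6, 0.4, -2.8]
gripper_width: 0.322
```

```bash
python3 - <<'E'
from h import *
T=pose();np.save("T2.npy",T);print(T.round(4));st();snap("wrist","w2.png",(160,0,480,240),2.5);snap("side","s2.png",(280,150,480,350),1)
E
```

```text
[[ 0.9987  0.0507  0.0065  0.4792]
 [ 0.0508 -0.9987 -0.0069 -0.1378]
 [ 0.0061  0.0072 -1.      0.1595]
 [ 0.      0.      0.      1.    ]]
t 5.65 F [-0.57  0.44 -2.84] w 28.34 q [-0.52  0.09  1.88 -0.    1.16  1.  ]
```

View pics/w2.png

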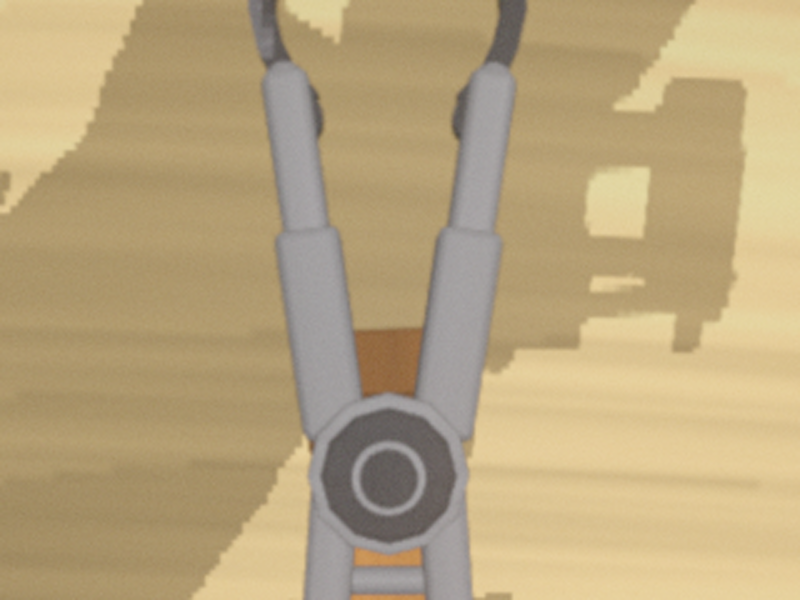

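The pliers are held, the jaws are splayed and the ring is spread. The rivet sits at (388,480) in the crop and the tips at (288,75) and (493,75). Next I'll move to where the spindle shows beside the ring in the wrist camera.

```bash
python3 - <<'E'
from h import *
T=np.load("T2.npy"); Ti=np.linalg.inv(T)
px=lambda x,y:(160+x/2.5-.3,y/2.5-.3)
for n,u,z in[("rivet",px(388,480),.184),("tipL",px(290,80),.183),("tipR",px(491,80),.183)]:
    P=at("wrist",*u,z,T); print(n,(Ti@np.append(P,1))[:3].round(4))
plan(np.array([.398,.065,.16]),np.arctan2(T[1,0],T[0,0]),.045)
E
```

```text
rivet [ 0.0507 -0.0005 -0.0242]
tipL [ 0.1022 -0.0131 -0.023 ]
tipR [ 0.1023  0.0127 -0.0228]
rows left 5 yaw deg 2.9 pos [ 0.4784 -0.1373  0.158 ]
[[-0.014, -0.0412, -0.0004], [-0.014, -0.0412, -0.0004], [-0.014, -0.0412, -0.0004], [-0.014, -0.0412, -0.0004], [-0.014, -0.0412, -0.0004]] [np.float64(-0.0), np.float64(-0.0), np.float64(-0.0), np.float64(-0.0), np.float64(-0.0)]
```

Emit:
{"op": "arm_command", "data": {"slide": [[-0.01, -0.029, -0.001], [-0.016, -0.047, -0.001], [-0.016, -0.047, -0.001], [-0.016, -0.047, -0.001], [-0.012, -0.036, -0.001]], "roll": [0, 0, 0, 0, 0]}}

```text
time_s: 6.38
tool_pos: [0.3927, 0.069, 0.1554]
tcp_rot: [1.0, 0.022, -0.003, 0.001]
force: [0.5, -0.4, -1.6]
gripper_width: 0.322
```

Emit:
{"op": "arm_command", "data": {"slide": [[0, 0, 0], [0, 0, 0]], "roll": [0, 0]}}

```text
time_s: 6.62
tool_pos: [0.3905, 0.0707, 0.1534]
tcp_rot: [1.0, 0.024, -0.005, 0.001]
force: [-0.5, 0.1, -1.1]
gripper_width: 0.314
```

```bash
python3 - <<'E'
from h import *
T=pose();np.save("T3.npy",T);print(T.round(4));st();snap("wrist","w3.png",(120,0,440,240),2.5)
print(proj("wrist",np.array([.5123,.141,.1]),T))
E
```

```text
[[ 0.9988  0.0483 -0.0108  0.3905]
 [ 0.0482 -0.9988 -0.0015  0.0707]
 [-0.0109  0.001  -0.9999  0.1534]
 [ 0.      0.      0.      1.    ]]
t 6.625 F [-0.53  0.14 -1.13] w 27.67 q [-0.12 -0.13  2.11 -0.    1.17  1.4 ]
[191.54668629  30.35323241]
```

View pics/w3.png

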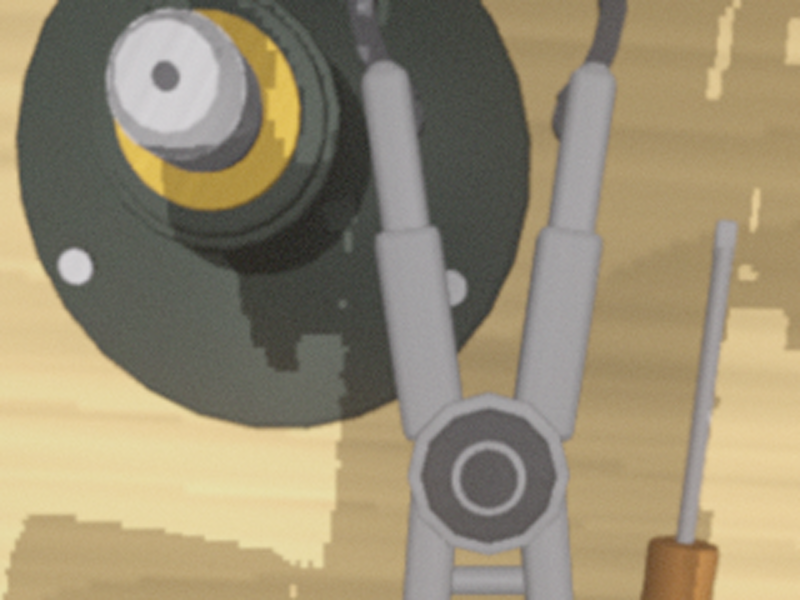

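```bash
cat >> h.py <<'E'
RC=np.array([.1205,0,.0035,1])
def ring():
    T=pose(); r=(T@RC)[:3]; px=T[:3,:3]@np.array([1,0,.0083]); py=T[:3,:3]@np.array([0,-1,.009])
    print("ring",r.round(4),"pitch(nose up)%.4f roll(left up)%.4f"%(px[2],py[2]),"yaw",round(np.degrees(np.arctan2(T[1,0],T[0,0])),2)); return T,r
E
python3 - <<'E'
from h import *
T=np.load("T3.npy")
S=at("wrist",120+165/2.5-.3,75/2.5-.3,.1,T); print("spindle",S.round(4),"tool",(np.linalg.inv(T)@np.append(S,1)).round(4))
# washer: centre of ellipse, visible L (115,130) B(208,210) R(300,110) T(205,10)
W=at("wrist",120+206/2.5-.3,110/2.5-.3,.073,T); print("washer",W.round(4)); ring(); print(pose()[:3,3])
E
```

```text
spindle [0.5126 0.1441 0.1   ] tool [ 0.1261 -0.0674  0.0519  1.    ]
washer [0.5125 0.1437 0.073 ]
ring [0.5107 0.0763 0.1484] pitch(nose up)-0.0196 roll(left up)-0.0097 yaw 2.73
[0.3903829  0.07057674 0.15329142]
```

Emit:
{"op": "arm_command", "data": {"slide": [[0.003, -0.015, -0.001], [0.002, -0.017, -0.001], [0.001, -0.017, -0.001], [0.001, -0.015, -0.001]], "roll": [0, 0, 0, 0]}}

```text
time_s: 7.18
tool_pos: [0.3968, 0.1316, 0.1559]
tcp_rot: [1.0, 0.019, -0.007, 0.001]
force: [0.3, -0.2, -1.2]
gripper_width: 0.316
```

```bash
python3 - <<'E'
from h import *
ring();st()
E
```

```text
ring [0.5172 0.1361 0.1508] pitch(nose up)-0.0216 roll(left up)-0.0105 yaw 2.17
t 7.175 F [ 0.32 -0.23 -1.17] w 27.85 q [ 0.04 -0.07  2.05 -0.    1.18  1.57]
```

Emit:
{"op": "arm_command", "data": {"slide": [[-0.002, -0.004, 0.01], [-0.002, -0.004, 0.012], [0, 0, 0.01]], "roll": [-0.004, -0.004, 0]}}

```text
time_s: 7.55
tool_pos: [0.3927, 0.1379, 0.1215]
tcp_rot: [1.0, 0.022, -0.007, 0.001]
force: [-1.1, 0.1, -2.1]
gripper_width: 0.317
```

```bash
python3 - <<'E'
from h import *
ring();st()
E
```

```text
ring [0.513  0.1433 0.1164] pitch(nose up)-0.0220 roll(left up)-0.0110 yaw 2.54
t 7.55 F [-1.05  0.1  -2.07] w 27.91 q [ 0.05 -0.02  2.08 -0.    1.09  1.58]
```

```bash
python3 - <<'E'
from h import *
for n in("top","side","wrist"): snap(n,n+"4.png")
f=lambda n,x0,y0,x1,y1,k:cv2.resize(cv2.imread(f"pics/raw_{n}4.png")[y0:y1,x0:x1],None,fx=k,fy=k,interpolation=cv2.INTER_CUBIC)
a=f("top",215,185,305,255,4);b=f("side",240,170,330,240,4);w=f("wrist",200,0,430,90,3)
c=np.zeros((560,740,3),np.uint8);c[:280,:360]=a;c[:280,370:730]=b;c[285:555,:690]=w;cv2.imwrite("pics/c4.png",c);ring()
E
```

```text
ring [0.5128 0.1433 0.1167] pitch(nose up)-0.0229 roll(left up)-0.0109 yaw 2.53
```

View pics/c4.png

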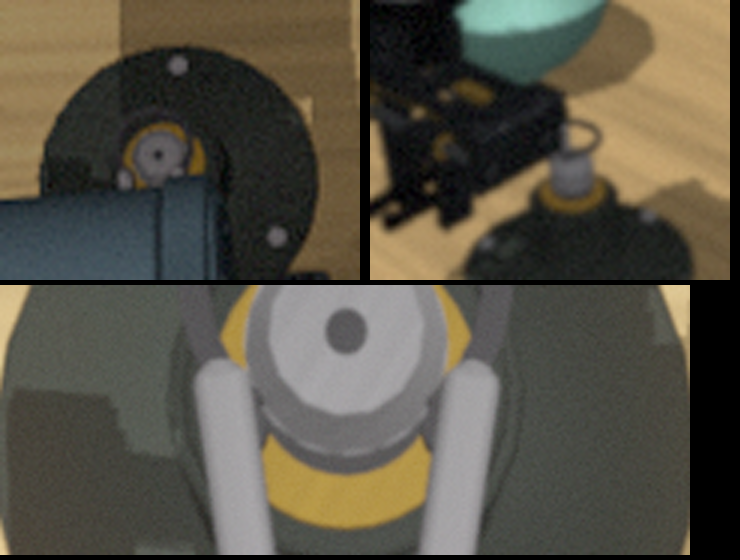

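The wrist view shows the spindle centred laterally between the tips: hole at x=345 against a tip midpoint of 348 at 3x zoom. I'll work out the x-offset from this picture.

```bash
python3 - <<'E'
from h import *
T,r=ring(); S=at("wrist",200+345.5/3-.33,(330.5-285)/3-.33,.1,T); print(S.round(4),(np.linalg.inv(T)@np.append(S,1)).round(4), (S-r).round(4))
# tips in tool frame from this picture
for u in((222,382),(474,382)):
    P=at("wrist",200+u[0]/3-.33,(u[1]-285)/3-.33,T[2,3]+.023-.002,T);print((np.linalg.inv(T)@np.append(P,1)).round(4))
E
```

```text
ring [0.5128 0.1433 0.1167] pitch(nose up)-0.0229 roll(left up)-0.0109 yaw 2.53
[0.5137 0.1438 0.1   ] [ 1.216e-01 -5.000e-04  2.010e-02  1.000e+00] [ 0.0008  0.0005 -0.0167]
[ 0.1022 -0.0138 -0.0225  1.    ]
[ 0.1022  0.0132 -0.0225  1.    ]
```

Laterally the ring is right; it needs +0.8 mm in x. The ring is also about 1.3° nose-down, from drift in the row tracking. There is plenty of time, so I'll try one fast-forward, slow-back cycle clear above the spindle to see whether the tilt reverses.

Emit:
{"op": "arm_command", "data": {"slide": [[-0.012, 0, -0.003], [-0.012, 0, -0.003], [-0.012, 0, -0.003], [-0.012, 0, -0.003], [0.045, 0, 0]], "roll": [0, 0, 0, 0, 0]}}

```text
time_s: 8.32
tool_pos: [0.384, 0.1378, 0.1361]
tcp_rot: [1.0, 0.023, -0.007, 0.001]
force: [1.1, 0.1, -0.6]
gripper_width: 0.32
```

```bash
python3 -c "
from h import *
ring();st()"
```

```text
ring [0.5043 0.1432 0.131 ] pitch(nose up)-0.0218 roll(left up)-0.0110 yaw 2.59
t 8.325 F [ 1.14  0.1  -0.59] w 28.14 q [ 0.05 -0.07  2.09 -0.    1.13  1.58]
```

Emit:
{"op": "arm_command", "data": {"slide": [[0, 0, 0]], "roll": [0]}}

```text
time_s: 8.45
tool_pos: [0.3859, 0.1376, 0.1371]
tcp_rot: [1.0, 0.022, -0.005, 0.001]
force: [0.4, -0.4, -1.6]
gripper_width: 0.318
```

```bash
python3 -c "
from h import *
ring();st()"
```

```text
ring [0.5062 0.143  0.1323] pitch(nose up)-0.0189 roll(left up)-0.0111 yaw 2.57
t 8.45 F [ 0.35 -0.42 -1.57] w 27.98 q [ 0.05 -0.07  2.09 -0.    1.13  1.58]
```

Emit:
{"op": "arm_command", "data": {"slide": [[-0.012, 0, 0], [-0.015, 0, 0], [-0.012, 0, 0], [0.05, 0, 0], [0, 0, 0]], "roll": [0, 0, 0, 0, 0]}}

```text
time_s: 9.07
tool_pos: [0.3885, 0.1383, 0.1366]
tcp_rot: [1.0, 0.023, -0.007, 0.001]
force: [-1.2, -0.0, -1.5]
gripper_width: 0.326
```

Emit:
{"op": "arm_command", "data": {"slide": [[-0.012, 0, 0], [-0.015, 0, 0], [-0.012, 0, 0], [0.05, 0, 0], [0, 0, 0]], "roll": [0, 0, 0, 0, 0]}}

```text
time_s: 9.7
tool_pos: [0.3903, 0.139, 0.1357]
tcp_rot: [1.0, 0.024, -0.009, 0.001]
force: [-1.4, 0.7, -0.9]
gripper_width: 0.317
```

```bash
python3 -c "
from h import *
ring();st()"
```

```text
ring [0.5106 0.1447 0.1301] pitch(nose up)-0.0256 roll(left up)-0.0111 yaw 2.74
t 9.7 F [-1.37  0.7  -0.87] w 27.93 q [ 0.06 -0.05  2.08 -0.    1.13  1.58]
```

Emit:
{"op": "arm_command", "data": {"slide": [[0, 0, -0.016], [0, 0, -0.016], [0, 0, -0.016], [0, 0, -0.01], [0, 0, 0]], "roll": [0, 0, 0, 0, 0]}}

```text
time_s: 10.32
tool_pos: [0.3845, 0.1392, 0.1947]
tcp_rot: [1.0, 0.025, -0.011, 0.001]
force: [0.9, -0.1, -2.0]
gripper_width: 0.319
```

```bash
python3 -c "
from h import *
ring();st()"
```

```text
ring [0.5048 0.1451 0.1886] pitch(nose up)-0.0297 roll(left up)-0.0111 yaw 2.81
t 10.325 F [ 0.93 -0.14 -2.03] w 28.07 q [ 0.06 -0.15  2.03 -0.    1.28  1.58]
```

Emit:
{"op": "arm_command", "data": {"slide": [[0, 0, 0.02], [0, 0, 0.02], [0, 0, 0]], "roll": [0, 0, 0]}}

```text
time_s: 10.7
tool_pos: [0.3818, 0.1391, 0.1528]
tcp_rot: [1.0, 0.025, -0.011, 0.001]
force: [0.3, -0.1, -0.8]
gripper_width: 0.317
```

```bash
python3 -c "
from h import *
ring();st()"
```

```text
ring [0.502  0.145  0.1466] pitch(nose up)-0.0309 roll(left up)-0.0111 yaw 2.82
t 10.7 F [ 0.27 -0.13 -0.82] w 27.93 q [ 0.06 -0.09  2.08 -0.    1.18  1.58]
```

Emit:
{"op": "arm_command", "data": {"slide": [[0, 0, 0], [0, 0, 0], [0, 0, 0], [0, 0, 0]], "roll": [0, 0, 0, 0]}}

```text
time_s: 11.2
tool_pos: [0.3826, 0.1392, 0.1544]
tcp_rot: [1.0, 0.025, -0.01, 0.001]
force: [0.3, 0.2, -1.6]
gripper_width: 0.32
```

```bash
python3 -c "
from h import *
T,r=ring();st();print(T.round(4))"
```

```text
ring [0.5029 0.1451 0.1484] pitch(nose up)-0.0286 roll(left up)-0.0111 yaw 2.82
t 11.2 F [ 0.34  0.17 -1.6 ] w 28.13 q [ 0.06 -0.09  2.08 -0.    1.18  1.58]
[[ 0.9986  0.0493 -0.0202  0.3826]
 [ 0.0492 -0.9988 -0.0031  0.1392]
 [-0.0203  0.0021 -0.9998  0.1544]
 [ 0.      0.      0.      1.    ]]
```

Idle rows random-walk the tilt slightly, while the retracting swing clearly added nose-down tilt. I'll approach instead with the pliers yawed about −50°. That puts the arm back at the grasp's reach (~0.5 m), which should undo it. The ring stays well above the spindle.

```bash
python3 -c "
from h import *
plan(np.array([.4355,.2363,.152]),np.radians(-50),.058,.186)"
```

```text
rows left 5 yaw deg 2.82 pos [0.3826 0.1392 0.1544]
[[0.0115, -0.0189, 0.0005], [0.0079, -0.0207, 0.0005], [0.0039, -0.0218, 0.0005], [-0.0001, -0.0221, 0.0005], [-0.0042, -0.0217, 0.0005]] [np.float64(0.184), np.float64(0.184), np.float64(0.184), np.float64(0.184), np.float64(0.184)]
```

Emit:
{"op": "arm_command", "data": {"slide": [[0.011, -0.019, 0.0], [0.008, -0.021, 0.0], [0.004, -0.022, 0.0], [0.0, -0.022, 0.0], [-0.004, -0.022, 0.0]], "roll": [0.184, 0.184, 0.184, 0.184, 0.184]}}

```text
time_s: 11.82
tool_pos: [0.4386, 0.2386, 0.1542]
tcp_rot: [0.902, -0.431, -0.007, 0.005]
force: [0.2, 0.2, -1.1]
gripper_width: 0.318
```

Emit:
{"op": "arm_command", "data": {"slide": [[0, 0, 0]], "roll": [0]}}

```text
time_s: 11.95
tool_pos: [0.4391, 0.2395, 0.1543]
tcp_rot: [0.903, -0.43, -0.007, 0.005]
force: [-0.6, -0.9, -0.9]
gripper_width: 0.319
```

```bash
python3 -c "
from h import *
T,r=ring();st();print(T.round(4));plan(np.array([.4355,.2363,.152]),np.radians(-50),.058,.186)"
```

```text
ring [0.515  0.1459 0.1497] pitch(nose up)-0.0172 roll(left up)-0.0240 yaw -50.91
t 11.95 F [-0.55 -0.88 -0.9 ] w 28.1 q [0.26 0.12 1.86 0.   1.18 2.72]
[[ 0.6305 -0.776  -0.0172  0.4391]
 [-0.7762 -0.6305 -0.0026  0.2395]
 [-0.0089  0.015  -0.9998  0.1543]
 [ 0.      0.      0.      1.    ]]
rows left 1 yaw deg -50.91 pos [0.4391 0.2395 0.1543]
[[0.0002, 0.0048, 0.0023]] [np.float64(-0.016)]
```

My roll sign in `ring()` was wrong; corrected, the ring is now pitched −0.017 and rolled −0.006, about 1.0° in total, down from 1.7°. So the new approach did help. I'll go down above the spindle and look again.

Emit:
{"op": "arm_command", "data": {"slide": [[0, 0.001, 0.012], [0, 0.001, 0.012], [0, 0, 0.008]], "roll": [0, 0, 0]}}

```text
time_s: 12.32
tool_pos: [0.4358, 0.2366, 0.1202]
tcp_rot: [0.904, -0.427, -0.007, 0.005]
force: [0.1, 0.7, -1.7]
gripper_width: 0.317
```

```bash
sed -i 's/\[0,-1,.009\]/[0,-1,-.009]/' h.py && python3 - <<'E'
from h import *
T,r=ring();np.save("T5.npy",T);st()
im=snap("wrist","w5.png",(200,0,430,170),3)
print(proj("wrist",np.array([.5132,.144,.1]),T),proj("wrist",(T@RC)[:3],T))
E
```

```text
ring [0.5123 0.1435 0.1156] pitch(nose up)-0.0172 roll(left up)-0.0069 yaw -50.56
t 12.325 F [ 0.11  0.69 -1.7 ] w 27.9 q [0.26 0.16 1.89 0.   1.11 2.71]
[313.07453044  14.19472907] [316.16477029   0.58438558]
```

View pics/w5.png

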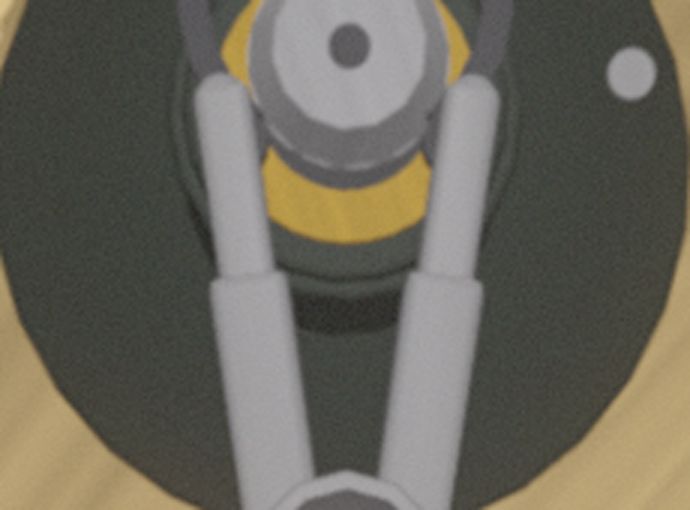

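The hole is at (348,46) and the tip midpoint is x≈347.5, so the ring is centred laterally. I'll compute the remaining fore-aft offset.

```bash
python3 - <<'E'
from h import *
T0=np.load("T5.npy"); S=at("wrist",200+348.5/3-.33,46.5/3-.33,.1,T0); r0=(T0@RC)[:3]
print("S",S.round(4),"S-r in tool",(T0[:3,:3].T@(S-r0)).round(4),"world",(S-r0).round(4))
T,r=ring(); d=S-r; d[2]=0; print("now, horizontal in tool",(T[:3,:3].T@d).round(4), "drop 16mm", (T[:3,:3].T@(d+[0,0,-.016])).round(4))
E
```

```text
S [0.512  0.1435 0.1   ] S-r in tool [-0.0001 -0.0001  0.0156] world [-0.0003  0.     -0.0156]
ring [0.5117 0.1433 0.1145] pitch(nose up)-0.0179 roll(left up)-0.0084 yaw -50.57
now, horizontal in tool [ 0.0001 -0.0004 -0.    ] drop 16mm [ 0.0002 -0.0007  0.016 ]
```

Emit:
{"op": "arm_command", "data": {"slide": [[0, -0.0005, 0.006], [0, 0, 0.006], [0, 0, 0.004]], "roll": [0, 0, 0]}}

```text
time_s: 12.75
tool_pos: [0.4354, 0.2363, 0.1022]
tcp_rot: [0.904, -0.427, -0.008, 0.006]
force: [0.4, -0.2, -1.6]
gripper_width: 0.321
```

```bash
python3 - <<'E'
from h import *
T,r=ring(); st(); d=np.array([.512,.1435,r[2]])-r; print("horizontal in tool",(T[:3,:3].T@d).round(4), "drop 10mm", (T[:3,:3].T@(d+[0,0,-.01])).round(4))
E
```

```text
ring [0.5119 0.1433 0.0976] pitch(nose up)-0.0177 roll(left up)-0.0082 yaw -50.56
t 12.75 F [ 0.45 -0.22 -1.61] w 28.22 q [0.26 0.19 1.9  0.   1.07 2.71]
horizontal in tool [-0.0001 -0.0002 -0.    ] drop 10mm [-0.     -0.0004  0.01  ]
```

Emit:
{"op": "arm_command", "data": {"slide": [[0, -0.0004, 0.005], [0, 0, 0.005]], "roll": [0, 0]}}

```text
time_s: 13.0
tool_pos: [0.4358, 0.2367, 0.0918]
tcp_rot: [0.904, -0.427, -0.008, 0.006]
force: [-0.4, -0.5, -1.7]
gripper_width: 0.322
```

```bash
python3 - <<'E'
from h import *
T,r=ring(); st(); d=np.array([.512,.1435,r[2]])-r; print("horizontal in tool",(T[:3,:3].T@d).round(4), "drop 10mm", (T[:3,:3].T@(d+[0,0,-.01])).round(4),monitor.read_state()["moment"].round(3))
E
```

```text
ring [0.5123 0.1436 0.0872] pitch(nose up)-0.0175 roll(left up)-0.0076 yaw -50.55
t 13.0 F [-0.45 -0.55 -1.69] w 28.33 q [0.26 0.21 1.9  0.   1.05 2.71]
horizontal in tool [-0.0001  0.0003  0.    ] drop 10mm [-0.      0.0001  0.01  ] [0.134 0.145 0.02 ]
```

Emit:
{"op": "arm_command", "data": {"slide": [[0, 0, 0.005], [0, 0, 0.004]], "roll": [0, 0]}}

```text
time_s: 13.25
tool_pos: [0.4357, 0.2367, 0.0822]
tcp_rot: [0.904, -0.427, -0.008, 0.006]
force: [0.7, 0.7, -1.9]
gripper_width: 0.315
```

```bash
python3 - <<'E'
from h import *
T,r=ring(); st(); d=np.array([.512,.1435,r[2]])-r; print("horizontal in tool",(T[:3,:3].T@d).round(4), "drop 3mm", (T[:3,:3].T@(d+[0,0,-.003])).round(4),monitor.read_state()["moment"].round(3))
E
```

```text
ring [0.5122 0.1436 0.0776] pitch(nose up)-0.0175 roll(left up)-0.0076 yaw -50.55
t 13.25 F [ 0.68  0.74 -1.87] w 27.76 q [0.26 0.23 1.91 0.   1.03 2.71]
horizontal in tool [-0.      0.0002  0.    ] drop 3mm [0.     0.0002 0.003 ] [ 0.161  0.14  -0.02 ]
```

Emit:
{"op": "arm_command", "data": {"slide": [[0, 0, 0.002]], "roll": [0]}}

```text
time_s: 13.38
tool_pos: [0.4355, 0.2367, 0.0798]
tcp_rot: [0.904, -0.427, -0.008, 0.006]
force: [0.1, 0.2, -1.2]
gripper_width: 0.32
```

Emit:
{"op": "arm_command", "data": {"slide": [[0, 0, 0.0005]], "roll": [0]}}

```text
time_s: 13.5
tool_pos: [0.4355, 0.2367, 0.0792]
tcp_rot: [0.904, -0.427, -0.008, 0.006]
force: [-0.8, 1.9, -1.6]
gripper_width: 0.318
```

```bash
python3 - <<'E'
from h import *
T,r=ring(); st(); d=np.array([.512,.1435,r[2]])-r; print("horizontal in tool",(T[:3,:3].T@d).round(4),monitor.read_state()["moment"].round(3))
E
```

```text
ring [0.512  0.1437 0.0746] pitch(nose up)-0.0177 roll(left up)-0.0079 yaw -50.54
t 13.5 F [-0.79  1.88 -1.56] w 27.99 q [0.26 0.23 1.91 0.   1.02 2.71]
horizontal in tool [0.0001 0.0001 0.    ] [ 0.088  0.11  -0.053]
```

Emit:
{"op": "arm_command", "data": {"slide": [[0, 0, 0.0005]], "roll": [0]}}

```text
time_s: 13.62
tool_pos: [0.4356, 0.2368, 0.0789]
tcp_rot: [0.904, -0.427, -0.008, 0.006]
force: [0.4, -0.1, -0.1]
gripper_width: 0.315
```

```bash
python3 - <<'E'
from h import *
T,r=ring(); st(); print(monitor.read_state()["moment"].round(3))
E
```

```text
ring [0.5121 0.1437 0.0743] pitch(nose up)-0.0176 roll(left up)-0.0076 yaw -50.54
t 13.625 F [ 0.43 -0.08 -0.07] w 27.75 q [0.26 0.23 1.91 0.   1.02 2.71]
[0.051 0.123 0.015]
```

Emit:
{"op": "arm_command", "data": {"slide": [[0, 0, 0.0003]], "roll": [0]}}

```text
time_s: 13.75
tool_pos: [0.4357, 0.2368, 0.0787]
tcp_rot: [0.904, -0.427, -0.008, 0.005]
force: [-0.8, -0.3, -0.6]
gripper_width: 0.317
```

```bash
python3 - <<'E'
from h import *
T,r=ring(); st(); d=np.array([.512,.1435,r[2]])-r; print("horizontal in tool",(T[:3,:3].T@d).round(4),monitor.read_state()["moment"].round(3))
E
```

```text
ring [0.5122 0.1437 0.0741] pitch(nose up)-0.0175 roll(left up)-0.0075 yaw -50.54
t 13.75 F [-0.75 -0.29 -0.63] w 27.89 q [0.26 0.23 1.91 0.   1.02 2.71]
horizontal in tool [0.0001 0.0003 0.    ] [ 0.1    0.226 -0.067]
```

Emit:
{"op": "arm_command", "data": {"slide": [[0, 0, 0.0006]], "roll": [0]}}

```text
time_s: 13.88
tool_pos: [0.4358, 0.2368, 0.0783]
tcp_rot: [0.904, -0.427, -0.008, 0.005]
force: [-1.1, 0.6, -0.9]
gripper_width: 0.317
```

```bash
python3 - <<'E'
from h import *
F=[]
for i in range(8):
    s=monitor.read_state();F.append(np.r_[s["force"],s["moment"],s["tool_pos"][2]]);cams.camera("wrist")
print(np.mean(F,0).round(3));ring()
E
```

```text
[-0.428  0.16  -0.564  0.054  0.169 -0.038  0.078]
ring [0.5122 0.1438 0.0736] pitch(nose up)-0.0174 roll(left up)-0.0073 yaw -50.55
```

Emit:
{"op": "arm_command", "data": {"slide": [[0, 0, 0.0008]], "roll": [0]}}

```text
time_s: 14.4
tool_pos: [0.4358, 0.2368, 0.0774]
tcp_rot: [0.904, -0.427, -0.008, 0.005]
force: [-1.0, 0.8, 0.4]
gripper_width: 0.323
```

```bash
cat >> h.py <<'E'
def avg(n=8):
    F=[]
    for i in range(n):
        s=monitor.read_state();F.append(np.r_[s["force"],s["moment"],s["tool_pos"][2]]);cams.camera("wrist")
    print(np.mean(F,0).round(3));ring();st()
E
python3 -c "
from h import *
avg()"
```

```text
[-0.972  0.357  0.029  0.008  0.102 -0.037  0.077]
ring [0.5122 0.1438 0.0728] pitch(nose up)-0.0174 roll(left up)-0.0073 yaw -50.54
t 14.8 F [-0.25 -0.18 -0.71] w 27.68 q [0.26 0.23 1.91 0.   1.02 2.71]
```

```bash
python3 - <<'E'
from h import *
for n in("side","wrist","top"): snap(n,n+"6.png")
f=lambda n,x0,y0,x1,y1,k:cv2.resize(cv2.imread(f"pics/raw_{n}6.png")[y0:y1,x0:x1],None,fx=k,fy=k,interpolation=cv2.INTER_CUBIC)
b=f("side",250,180,330,250,4.9);w=f("wrist",200,0,430,80,3.4);a=f("top",220,195,295,260,5)
c=np.zeros((600,800,3),np.uint8);c[:b.shape[0],:b.shape[1]]=b;c[:a.shape[0],400:400+a.shape[1]]=a;w=w[:600-b.shape[0]];c[b.shape[0]:b.shape[0]+w.shape[0],:w.shape[1]]=w;cv2.imwrite("pics/c6.png",c);ring()
E
```

```text
ring [0.5122 0.1437 0.0728] pitch(nose up)-0.0174 roll(left up)-0.0073 yaw -50.55
```

View pics/c6.png

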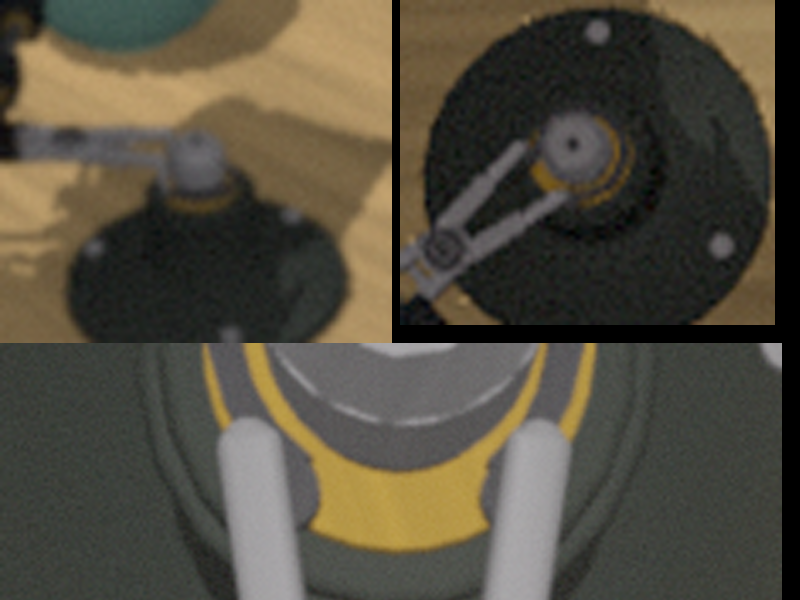

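The composite shows the ring (dark) flat on the washer around the spindle, with brass visible evenly inside and outside it. The tips have moved about 2 px up in the wrist image, so the pliers seem to have levelled in the pads on contact. I'll check that numerically, along with the force.

```bash
python3 - <<'E'
from h import *
A=cv2.imread("pics/raw_w5.png",0);B=cv2.imread("pics/raw_wrist6.png",0)
k=4;up=lambda I:cv2.resize(I,None,fx=k,fy=k,interpolation=cv2.INTER_CUBIC)
for n,(x0,y0,x1,y1) in{"tipshoulderL":(268,80,302,110),"shoulderR":(330,80,364,110),"rivet":(280,155,350,225)}.items():
    t=up(A[y0:y1,x0:x1]);r=up(B[y0-8:y1+8,x0-8:x1+8]);m=cv2.matchTemplate(r,t,cv2.TM_CCOEFF_NORMED);_,v,_,l=cv2.minMaxLoc(m);print(n,round(v,2),l[0]/k-8,l[1]/k-8)
T=np.load("T5.npy")
# predicted shift for pliers pitching nose-up by .017 about the grasp point
for n,q in{"shoulder":[.086,.011,-.023],"rivet":[.0507,0,-.0242]}.items():
    q=np.array(q);q2=q+np.array([0,0,-.017*q[0]]);print(n,(proj("wrist",(T@np.append(q2,1))[:3],T)-proj("wrist",(T@np.append(q,1))[:3],T)).round(2))
avg(6)
E
```

```text
tipshoulderL 0.98 -0.25 -1.0
shoulderR 0.98 0.75 -0.75
rivet 0.88 0.0 1.0
shoulder [ 0.43 -0.8 ]
rivet [0.01 0.29]
[-0.266 -0.083 -0.142  0.003  0.102 -0.023  0.077]
ring [0.5122 0.1438 0.0728] pitch(nose up)-0.0174 roll(left up)-0.0073 yaw -50.54
t 15.25 F [-0.52  0.66  0.04] w 28.14 q [0.26 0.23 1.91 0.   1.02 2.71]
```

```bash
python3 -c "
from h import *
print(hand_in())"
```

```text
the job is handed in; nothing more can be done
None
```

The ring is in the groove, resting on the brass washer, and the pliers are still gripped at 35 N. I handed in at about 15 s of the 48 s. I took the pliers from the tool rest by the handles, squeezed them and slid the ring straight down over the spindle. The other things and the look-alike pliers were not touched.

What the last checks showed:
- **Centring:** the ring was within about 0.3 mm of the spindle axis. The wrist view showed brass evenly on both sides of the ring, and I saw no contact forces on the way down.
- **Resting force:** about 1.5 N of support from the washer, so it rests without being pressed.
- **Height:** the ring's mid-thickness is about 74.8 mm, against 74.5 mm expected. This allows for the pliers tilting slightly in the pads.
- **Level:** the tool's own tilt had drifted about 1° nose-down. On contact the pliers turned nose-up in the pads by about the same amount (about 1 px image shift at the jaw shoulders, as predicted), so the ring should be level to about 0.5°. The rivet's shift fitted that prediction less well, 1.0 px against 0.3.

Two things disagreed:
- **Gripper opening:** it reads 28 mm where 30 mm was expected at home. I put this down to a reading offset or pads giving under load, because the jaws are visibly spread and 35 N is well above the 8 N needed.
- **Cameras:** the top and wrist cameras differed by 2–3 mm, so I aligned the ring with the wrist camera alone.

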